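# Hook a heavy plate under the heel lip, pivot it down and close the keeper

### The job

Mount the heavy steel plate in the clamping bed: with the plate tilted, rest one of its two short edges (those parallel to the handle bar) on the bed's floor against the heel, under the lip, and only then pivot the plate down until it lies flat between heel and sill, without letting it drop. Once it is down, tip the upright keeper over so that it lies on the plate, and leave the other things on the bench where they stand.

Things in the scene. Friction and masses are not known exactly. Their poses are not given: they have to be found in the camera images.
- plate: Loose flat steel plate 110 x 90 x 12 mm (x, y, z), 0.64 to 0.96 kg, lying on the bench, black bridge handle on top. Origin: centre of the underside; z out of the top face. It is the same after a half turn about z. Centre of mass about under the handle bar. Either edge at x = +-55 mm may go under the lip.
- grip (a point): Middle of the plate's handle bar, 57 mm above the plate's underside; axes as the plate's. The bar runs along the plate's y: 80 mm long, 14 mm wide (x), 14 mm high, on two posts 12 x 10 mm at y = +-35 mm (60 mm clear between them, 38 mm clear between bar and plate).
- edge_a (a point): Middle of the plate's end face at its +x side (55, 0, 6 mm from the plate's origin).
- edge_b (a point): Middle of the plate's end face at its -x side (-55, 0, 6 mm from the plate's origin).
- bed: Aluminium clamping bed 168 x 122 mm, fixed to the bench. Origin on the bench top; x points from keeper to heel (roughly away from the robot), z up. Floor 10 mm above the bench. Pocket 113 mm long, x = -51 (sill) to 62 mm (heel). Side guides: faces y = +-48 mm, x = -20 to 40 mm, tops 16 mm above the bench. A seated plate has its origin at about x = 5.5, z = 10 mm.
- heel_foot (a point): Middle of the inner corner where the bed's floor meets the heel wall (62, 0, 10 mm in the bed's frame). The heel is 110 mm wide and 16 mm thick.
- lip_edge (a point): Middle of the lower front edge of the lip that overhangs the heel by 8 mm (54, 0, 26 mm in the bed's frame): 16 mm free height below it, lip top 34 mm above the bench. The plate cannot pass under the lip and over the sill lying level: it goes in tilted, far edge down; 10 to 20 degrees suits, above 25 it jams on the lip.
- sill (a point): Middle of the upper inner edge of the sill at the keeper's end (-51, 0, 16 mm in the bed's frame); the sill is 6 mm high over the floor, 8 mm thick, 100 mm wide.
- keeper (a joint): Steel flap hinged on the bed outside the sill, axis along the bed's y. 0 rad = lying on the seated plate; 1.57 = upright; 1.85 = its stop. It starts standing a little past upright, leaning away from the plate, held by its weight and slight friction. Pushed toward the heel until 0.4 rad past upright it falls onto the plate by itself within 1 s; 1 N is enough.
- keeper_hinge (a point): On the keeper's hinge axis, mid width (x = -75 mm, 32 mm above the bench in the bed's frame).
- keeper_tip (a point): Middle of the keeper's free end, 55 mm from the hinge axis. The flap is 34 mm wide along the bed's y and 10 mm thick.
- weight: Bystander: brass weight with a knob, 26 mm across, 34 mm high. Origin: centre of the underside.
- eraser: Bystander: eraser 29 x 58 x 16 mm. Origin: centre of the underside.
- bottle: Bystander: white bottle with a screw cap, 46 mm across, 89 mm high. Origin: centre of the underside.
- tape: Bystander: roll of black tape lying flat, 57 mm across, 19 mm high. Origin: centre of the underside.

How it is judged:
On the way, in this order (a step that is already met when the one before it is completed fails the run):
1. the tilted plate (more than about 5 degrees) rests one edge on the bed's floor at the heel, its other edge still raised, the keeper still up (angle between plate's own z axis and vertical between 0.08 and 0.8 rad and ((x of edge_a in the frame of bed between 0.05 and 0.066 m and z of edge_a in the frame of bed below 0.022 m) or (x of edge_b in the frame of bed between 0.05 and 0.066 m and z of edge_b in the frame of bed below 0.022 m)) and contact force between plate and bed above 0.3 N and value of joint keeper above 1.2 rad), for 0.1 s.
2. the plate lies flat on the bed's floor between heel and sill, the keeper still up (z of plate in the frame of bed between 0.0075 and 0.0125 m and x of plate in the frame of bed between 0.001 and 0.013 m and y of plate in the frame of bed between -0.007 and 0.007 m and angle between plate's own z axis and vertical below 0.03 rad and angle between the x axis of plate and the x axis of bed, either way round below 0.12 rad and value of joint keeper above 1.2 rad), for 0.2 s.
At the end, for the whole second after the job is handed in: The plate lies flat on the bed's floor (height within 2.5 mm, tilt under 1.7 degrees, turned less than 7 degrees) between heel and sill (within 6 mm along, 7 mm across), at rest; the keeper lies on it (joint under 0.08 rad); weight, eraser, bottle and tape stand within 30 mm of where they started (z of plate in the frame of bed between 0.0075 and 0.0125 m and x of plate in the frame of bed between 0.001 and 0.013 m and y of plate in the frame of bed between -0.007 and 0.007 m and angle between plate's own z axis and vertical below 0.03 rad and angle between the x axis of plate and the x axis of bed, either way round below 0.12 rad and value of joint keeper below 0.08 rad and linear speed of plate below 0.02 m/s and distance of each of weight, eraser, bottle, tape from where it was at the start of the episode below 0.03 m); the robot touches nothing.
It fails at once if the plate falls: it moves faster than 0.2 m/s while no finger touches it (linear speed of plate above 0.2 m/s and contact force between the fingers and plate below 0.05 N).
It fails at once if a bystander (weight, eraser, bottle, tape) is pushed more than 30 mm (distance of any of weight, eraser, bottle, tape from where it was at the start of the episode above 0.03 m).
It also fails if it takes over 59 s, if anything falls off the work surface, if the arm or the gripper's body presses on something with over 40 N, if the wrist force passes 120 N, or if a joint passes its speed limit or range.

### The arm

A 6-joint arm with a two-finger parallel gripper is mounted at the origin on a cart in front of the work surface, level with it; the furniture and walls round the work are solid. World frame = base frame: x ahead of the robot, y to its left, z up, the work surface at z = 0. Lengths are in m, angles in rad, forces in N, time in s.
With the tool pointing down it reaches from about 0.35 to 0.85 m from the base axis. Payload 8.1 kg.
Tool frame: the origin (TCP) lies midway between the tips of the shut fingers; the grasp point (between the pads) lies 19 mm behind it; z points along the fingers, y is the line along which they close (so a half turn about z gives the same grasp; the last joint's range is limited). The gripper opens to 85 mm and grips with 20 to 120 N. Pads are 22 mm wide; open, the fingers measure 114 mm over their backs; the gripper's body (76 mm by 85 mm) begins 54 mm behind the grasp point. The pads swing forward as they close: fully open they stand 13 mm farther back than shut.
Start: joints at [-1.381, 0.13, 1.488, -0, 1.523, -0.085], TCP at [0.163, -0.577, 0.231] pointing down, gripper open.
Joint ranges: [-2.96, 2.96], [-0.89, 2.26], [0.02, 2.5], [-1.34, 4.48], [0, 2.73], [-2.66, 2.66]. Speed limits (rad/s): [2.39, 2.39, 2.79, 3.14, 3.14, 3.14].

### API

Orientations are given as a 3x3 rotation matrix whose columns are the frame's x, y, z axes.
In Python, from workcell import manip gives the robot as it stands. Calls block until the motion is done:
- manip.reach(position, orientation): joint-space move of the TCP to a pose.
- manip.move_straight(position, rot=None, v=0.15, until_force=None): straight line of the TCP; rot=None keeps the orientation; v is the mean speed in m/s. With until_force (N) it stops when the force on the tool has changed by that much, and returns True; else False.
- manip.move_joints(angles): joint-space move.
- manip.set_gripper(opening, grip_force=None): opening from 0.0 (shut) to 1.0 (fully open); grip_force is the grip in N (None keeps the last); returns when the fingers have stopped.
- manip.pause(seconds).
- manip.inverse_kinematics(position, orientation): joint angles nearest the present ones, or None.
- manip.camera(name): name is "scene" or "side" or "wrist"; returns (picture, depth): 420x560x3 uint8, blue, green, red; 420x560 float32, m along the optical axis (not along the pixel's ray), 0 where there is no reading.
- manip.camera_model(name): a dict with "camera_matrix" (3x3 intrinsics, pixels), "R" (3x3) and "t" (3): a world point X has camera coordinates R X + t. Camera axes: x right, y down, z forward; pixel columns grow to the right and rows downward; lengths in m; the calibration is good to about 2 mm. A picture is of the moment at which its call begins: read the wrist's pose just before it. camera_model takes no time and is no camera call; for the wrist camera it gives the pose at the moment of the call.
A pose or a line that the arm cannot do raises manip.Unreachable and nothing moves.
- manip.sign_off(): hands the job in; it is judged then, once.
Trained networks look in the newest picture that a camera, given by its name, has taken for a name from the list of things; names that differ only in an ending like _2 or _b are one class to them, and where a whole thing is asked for, a point or a joint stands for the part that bears it (a point fixed in the world has none). Each returns a list of dicts, best first, with "score" (0 to 1); they miss things now and then, are a little off and sometimes report something else, mostly with a low value. They report only what shows in the picture. A call takes as long as a camera call.
- manip.masks_of(camera, name): "mask" (420x560 bool, what is visible of it) and "uv" ([column, row] in pixels, amid what is visible of it).
- manip.place_of(camera, name): "uv" ([column, row] in pixels: a listed point, or the origin of a listed thing).
Readings, each from a call of its own:
- manip.current_t(): time.
- manip.current_joints(): joint angles.
- manip.current_joint_vel(): joint speeds.
- manip.current_joint_efforts(): joint torques, N m.
- manip.current_ee_pos(): TCP position.
- manip.current_tool_rot(): TCP orientation.
- manip.current_force(): force on the tool from outside, world axes, zero at the start.
- manip.current_torque(): the same for the moment, N m.
- manip.current_grip_width(): opening from 0.0 (shut) to 1.0 (fully open).
- manip.current_finger_force(): force on a finger pad.
Only numpy, scipy, OpenCV 4.12 (cv2) and the standard library are available. Lean on these libraries where they do the work, as an engineer would, in place of code of your own. Each camera call takes 0.05 s, during which the arm holds its last target. There are 200 camera calls.

## Working session

There is one attempt and no reset: what is moved stays moved. The work goes in short steps, each a Python script; the robot and the scene stay as the last script left them, time stands still between calls to the robot, and variables do not carry over. Pictures are saved under pics/ and viewed, at most 12 in all, crops included, and the job is handed in when it is done.

```bash
mkdir -p pics; ls; cat > h.py <<'E'
import numpy as np, cv2
from workcell import manip
def cm(c):
    m=manip.camera_model(c); return np.array(m["camera_matrix"]),np.array(m["R"]),np.array(m["t"])
def ray(c,uv,z,m=None):
    K,R,t=m or cm(c)
    d=R.T@np.linalg.solve(K,[uv[0],uv[1],1]); o=-R.T@t
    return o+d*(z-o[2])/d[2]
def cloud(depth,mask,m):
    K,R,t=m; v,u=np.nonzero(mask&(depth>0)); z=depth[v,u]
    P=np.linalg.solve(K,np.stack([u*z,v*z,z]).astype(float)); 
    return ((P.T-t)@R)
E
python3 - <<'E'
from h import *
for c in ("scene","side"):
    p,d=manip.camera(c); cv2.imwrite(f"pics/{c}0.png",p); m=cm(c)
    for n,z in [("plate",0),("grip",.057),("edge_a",.006),("edge_b",.006),("bed",0),("heel_foot",.01),("lip_edge",.026),("sill",.016),("keeper_hinge",.032),("keeper_tip",.087),("weight",0),("eraser",0),("bottle",0),("tape",0)]:
        print(c,n,[(np.round(r["uv"]).tolist(),round(r["score"],2),ray(c,r["uv"],z,m).round(3).tolist()) for r in manip.place_of(c,n)[:2]])
    for n in ("plate","bed"):
        for r in manip.masks_of(c,n)[:1]:
            P=cloud(d,r["mask"],m); print(c,n,"mask",P.mean(0).round(3),P.min(0).round(3),P.max(0).round(3))
print(manip.current_t())
E
```

```text
pics
scene plate [([271.0, 223.0], 0.92, [0.521, 0.215, 0.0])]
scene grip [([268.0, 207.0], 0.85, [0.516, 0.21, 0.057])]
scene edge_a [([255.0, 224.0], 0.9, [0.481, 0.184, 0.006]), ([289.0, 221.0], 0.63, [0.573, 0.229, 0.006])]
scene edge_b [([255.0, 224.0], 0.9, [0.481, 0.184, 0.006]), ([289.0, 221.0], 0.63, [0.573, 0.229, 0.006])]
scene bed [([227.0, 253.0], 0.72, [0.455, 0.034, 0.0]), ([294.0, 190.0], 0.6, [0.527, 0.435, 0.0])]
scene heel_foot [([310.0, 199.0], 0.8, [0.603, 0.372, 0.01]), ([274.0, 181.0], 0.49, [0.446, 0.465, 0.01])]
scene lip_edge [([309.0, 192.0], 0.64, [0.593, 0.391, 0.026])]
scene sill [([279.0, 187.0], 0.95, [0.482, 0.411, 0.016])]
scene keeper_hinge [([273.0, 181.0], 0.95, [0.458, 0.422, 0.032])]
scene keeper_tip [([274.0, 167.0], 0.68, [0.462, 0.42, 0.087])]
scene weight [([321.0, 232.0], 0.49, [0.68, 0.209, 0.0])]
scene eraser [([336.0, 209.0], 0.65, [0.693, 0.35, 0.0])]
scene bottle [([199.0, 296.0], 0.86, [0.463, -0.15, 0.0])]
scene tape [([227.0, 255.0], 0.59, [0.46, 0.023, 0.0])]
scene plate mask [0.529 0.206 0.022] [ 0.462  0.158 -0.001] [0.586 0.272 
[... 517 characters left out ...]
heel_foot [([261.0, 316.0], 0.95, [0.587, 0.393, 0.01]), ([268.0, 311.0], 0.48, [0.576, 0.38, 0.01])]
side lip_edge []
side sill [([320.0, 335.0], 0.98, [0.479, 0.425, 0.016]), ([214.0, 304.0], 0.41, [0.677, 0.384, 0.016])]
side keeper_hinge [([334.0, 331.0], 0.58, [0.457, 0.427, 0.032])]
side keeper_tip [([259.0, 314.0], 0.22, [0.578, 0.454, 0.087])]
side weight [([231.0, 251.0], 0.46, [0.687, 0.215, 0.0])]
side eraser []
side bottle [([337.0, 177.0], 0.69, [0.456, -0.148, 0.0])]
side tape [([337.0, 310.0], 0.69, [0.45, 0.352, 0.0])]
side plate mask [0.523 0.212 0.019] [ 0.457  0.088 -0.002] [0.589 0.265 0.066]
side bed mask [0.525 0.423 0.016] [ 0.427  0.325 -0.003] [0.627 0.494 0.089]
1.7
```

View pics/scene0.png

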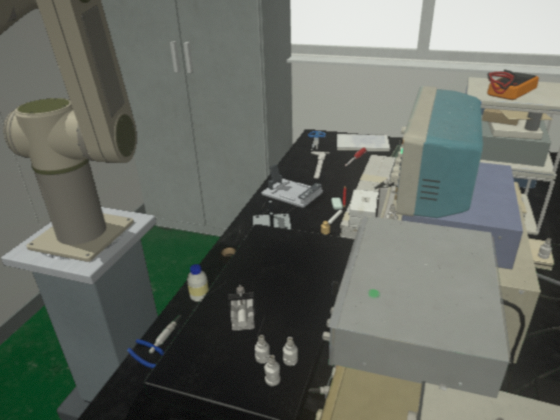

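View pics/side0.png

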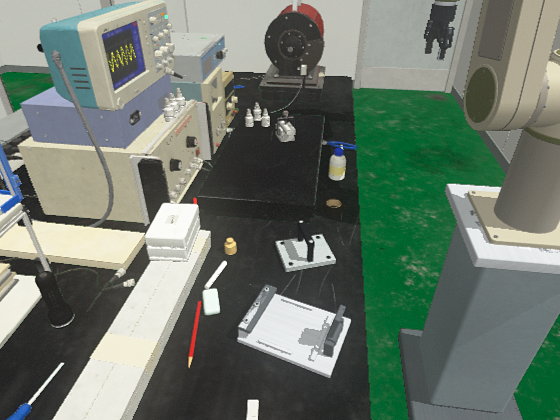

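```bash
python3 - <<'E'
from h import *
K,R,t=cm("wrist"); Rt=manip.current_tool_rot(); p=np.array(manip.current_ee_pos())
print(K,"\ncam in tool",(np.array(Rt).T@(-R.T@t-p)).round(3),"\naxes in tool\n",(np.array(Rt).T@R.T).round(3),"\n",np.round(Rt,3))
E
```

```text
[[306.12469721   0.         283.3898604 ]
 [  0.         306.12469721 212.16823637]
 [  0.           0.           1.        ]] 
cam in tool [ 0.075  0.    -0.142] 
axes in tool
 [[-0.001 -0.956 -0.294]
 [ 1.    -0.001  0.   ]
 [-0.    -0.294  0.956]] 
 [[ 0.962  0.271  0.   ]
 [ 0.271 -0.962  0.   ]
 [ 0.    -0.    -1.   ]]
```

Scene picture: plate with its black handle at (270,222), bed with upright keeper at (295,190), weight (325,228), eraser (336,203), tape (228,252), bottle (198,285). The side view agrees: plate (305,252), bed (295,330), weight (231,245), eraser (211,302). Next I'll take a wrist look over plate and bed.

```bash
cat >> h.py <<'E'
def down(a): # tool pointing down, tool y (closing) along yaw a
    c,s=np.cos(a),np.sin(a); return np.array([[-s,c,0],[c,s,0],[0,0,-1.]])
def rect(P,lo,hi):
    Q=P[(P[:,2]>lo)&(P[:,2]<hi)]; (c,wh,a)=cv2.minAreaRect((Q[:,:2]*1000).astype(np.float32))
    return np.round(c,1),np.round(wh,1),round(a,1),len(Q),Q[:,2].mean().round(4)
E
python3 - <<'E'
from h import *
P=[]
for c in("scene","side"):
    p,d=manip.camera(c); P.append(cloud(d,d>0,cm(c)))
P=np.vstack(P); r=np.hypot(P[:,0],P[:,1])
Q=P[(P[:,2]>.12)&(P[:,0]>.2)&(r<.8)&(P[:,2]<.6)&(P[:,1]>-.5)&(P[:,1]<.6)]
print(len(Q), Q.min(0) if len(Q) else 0, np.sort(np.hypot(Q[:,0],Q[:,1]))[:200:40] if len(Q) else 0)
manip.reach([.50,.36,.30],down(.38))
m=cm("wrist"); p,d=manip.camera("wrist"); cv2.imwrite("pics/w0.png",p); np.savez("w0.npz",d=d,K=m[0],R=m[1],t=m[2])
for n,z in [("plate",0),("grip",.057),("edge_a",.006),("bed",0),("heel_foot",.01),("lip_edge",.026),("sill",.016),("keeper_hinge",.032),("keeper_tip",.087)]:
    print(n,[(np.round(r["uv"]).tolist(),round(r["score"],2),ray("wrist",r["uv"],z,m).round(4).tolist()) for r in manip.place_of("wrist",n)[:2]])
for n,bs in (("plate",[(.007,.018),(.05,.07)]),("bed",[(-.002,.012),(.004,.02),(.029,.039),(.06,.1)]),("keeper",[(.06,.1)])):
    for r in manip.masks_of("wrist",n)[:1]:
        mk=cv2.erode(r["mask"].astype(np.uint8),np.ones((2,2)))>0
        C=cloud(d,mk,m)
        for b in bs:
            try: print(n,b,*rect(C,*b))
            except Exception as e: print(n,b,"none")
print(manip.current_t(),np.round(manip.current_joints(),2))
E
```

```text
5268 [ 0.20000444 -0.34615418  0.12012548] [0.20013806 0.20104977 0.20123476 0.2014416  0.20157012]
plate [([260.0, 269.0], 0.79, [0.523, 0.1994, 0.0])]
grip [([258.0, 286.0], 0.73, [0.5228, 0.2036, 0.057])]
edge_a [([296.0, 270.0], 0.89, [0.5749, 0.2229, 0.006]), ([226.0, 268.0], 0.66, [0.4712, 0.1839, 0.006])]
bed [([320.0, 151.0], 0.75, [0.5371, 0.4067, 0.0]), ([359.0, 294.0], 0.44, [0.6905, 0.2172, 0.0])]
heel_foot [([352.0, 174.0], 0.58, [0.5913, 0.3945, 0.01])]
lip_edge [([349.0, 172.0], 0.88, [0.5813, 0.3965, 0.026]), ([259.0, 286.0], 0.65, [0.528, 0.1856, 0.026])]
sill [([287.0, 125.0], 0.9, [0.4803, 0.4217, 0.016])]
keeper_hinge [([274.0, 115.0], 0.73, [0.4605, 0.4274, 0.032])]
keeper_tip [([268.0, 107.0], 0.55, [0.4523, 0.4333, 0.087])]
plate (0.007, 0.018) [525.4 201.9] [109.2  90.7] 21.8 3174 0.012
plate (0.05, 0.07) [525.  202.1] [14.1 80.1] 22.0 545 0.0631
bed (-0.002, 0.012) [531.8 409.7] [120.7 178.4] 73.3 7808 0.0098
bed (0.004, 0.02) [525.7 411.3] [121.  165.3] 73.8 8704 0.0104
bed (0.029, 0.039) [528.3 409.6] [109.3 161.1] 74.1 1521 0.034
bed (0.06, 0.1) [456.7 431.7] [33.9 14.3] 73.8 418 0.0815
keeper (0.06, 0.1) [456.7 431.7] [33.9 14.1] 73.8 413 0.0814
5.925 [0.54 0.16 1.34 0.   1.65 0.16]
```

View pics/w0.png

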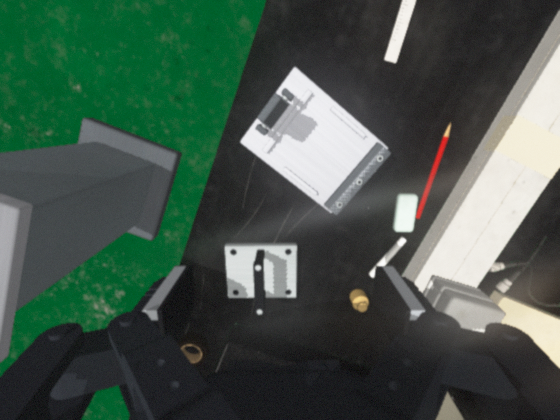

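The wrist picture shows the plate at (260,270), the bed from (240,70) to (390,210) with its lip at (360,180) and keeper at (275,110), and the weight at (359,298). I'll take one aligned look at the bed, then grasp.

```bash
python3 - <<'E'
from h import *
a=np.deg2rad(-16); R=down(a); b0=np.array([.531,.4095])
ex=np.array([np.cos(a),np.sin(a)]); ey=np.array([-ex[1],ex[0]])
pos=np.r_[b0+.10*ey,.27]
manip.reach(pos,R); manip.pause(.2)
m=cm("wrist"); p,d=manip.camera("wrist"); cv2.imwrite("pics/w1.png",p)
print(manip.current_t(),np.round(manip.current_joints(),2))
C=cloud(d,d>0,m); 
def loc(P): q=P[:,:2]-b0; return np.c_[q@ex,q@ey,P[:,2]]*1000
L=loc(C)
def fit(nm,xl,yl,zl):
    S=L[(L[:,0]>xl[0])&(L[:,0]<xl[1])&(abs(L[:,1])<yl)&(L[:,2]>zl[0])&(L[:,2]<zl[1])]
    (c,wh,an)=cv2.minAreaRect(S[:,:2].astype(np.float32)); print(nm,np.round(c,1),np.round(wh,1),round(an,2),len(S),S[:,2].mean().round(1))
fit("lip(66,0)",(40,90),70,(30,38))
fit("guides(10,0;96+)",(-30,48),70,(14,20))
fit("sill(-55,0;8x100)",(-64,-44),60,(13.5,20))
fit("base",(-120,90),70,(5,13))
fit("keeper top",(-110,-60),30,(60,100))
for n,z in [("bed",0),("heel_foot",.01),("lip_edge",.026),("sill",.016),("keeper_hinge",.032),("keeper_tip",.087)]:
    print(n,[(round(r["score"],2),loc(ray("wrist",r["uv"],z,m)[None])[0].round(1).tolist()) for r in manip.place_of("wrist",n)[:1]])
E
```

```text
6.95 [ 0.67  0.55  0.9  -0.    1.69  0.95]
lip(66,0) [65.5  0.2] [109.3  24.1] 89.42 1291 34.0
guides(10,0;96+) [9.8 0. ] [108.4  58.8] 89.15 326 15.9
sill(-55,0;8x100) [-55.3   1. ] [99.1  8. ] 89.54 377 16.0
base [-6.8  0.2] [122.6 167.6] 89.44 6814 10.0
keeper top [-78.2   1.3] [14.9 34.8] 0.98 479 79.0
bed [(0.74, [93.8, -170.9, 0.0])]
heel_foot [(0.79, [69.5, -0.7, 10.0])]
lip_edge [(0.74, [55.9, 0.3, 26.0])]
sill [(0.89, [-51.3, -1.9, 16.0])]
keeper_hinge [(0.59, [-80.4, -2.4, 32.0])]
keeper_tip [(0.84, [-80.1, 1.1, 87.0])]
```

View pics/w1.png

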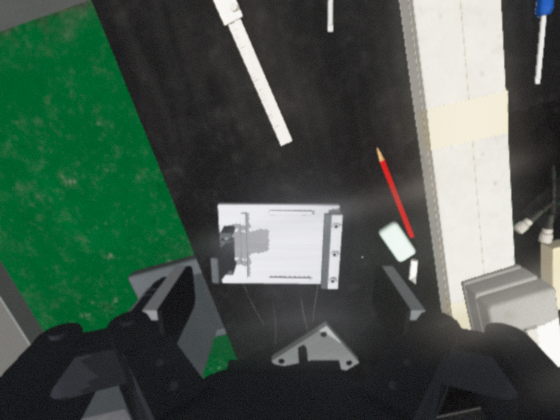

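The aligned view shows the bed from (218,205) to (342,288), lip on the right at (335,250), keeper on the left at (228,240). The fit gives the bed origin within about 1 mm and a yaw of -16.5°. Now the grasp.

```bash
python3 - <<'E'
from h import *
R=down(np.deg2rad(21.9)); p=np.array([.5252,.2020,0])
manip.reach(p+[0,0,.15],R)
print("blocked",manip.move_straight(p+[0,0,.038],v=.1,until_force=8),np.round(manip.current_ee_pos(),4))
manip.set_gripper(0.0,grip_force=100)
print(manip.current_grip_width(),manip.current_finger_force(),manip.current_force())
manip.move_straight(p+[0,0,.10],v=.08)
print(manip.current_t(),np.round(manip.current_force(),1),np.round(manip.current_torque(),2),manip.current_grip_width(),np.round(manip.current_ee_pos(),4))
m=cm("wrist");q,d=manip.camera("wrist"); cv2.imwrite("pics/w2.png",q)
E
```

```text
blocked False [0.526  0.2022 0.0389]
0.14241689107074249 98.21994423866272 [-0.09780854 -0.76714825  2.2404503 ]
11.3417 [-0.2  0.1 -7. ] [ 0.03  0.   -0.03] 0.14319928658326292 [0.5247 0.2019 0.0994]
```

View pics/w2.png

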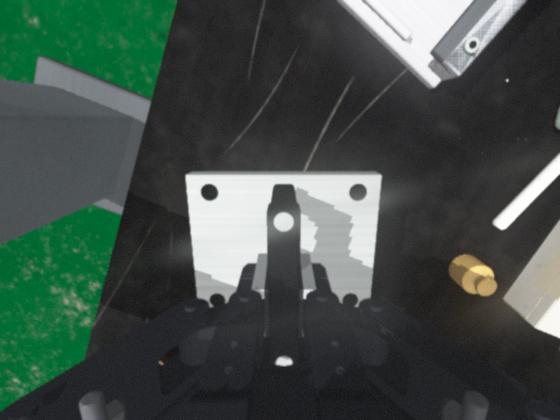

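Plate is held level and centred (handle at (284,220), plate square to the tool). Carrying it tilted to the bed.

```bash
cat >> h.py <<'E'
BY=np.deg2rad(-16.5); a0=np.deg2rad(-16)
BO=np.array([.531,.4095,0])+(-.0004*np.array([np.cos(a0),np.sin(a0),0])+.0004*np.array([-np.sin(a0),np.cos(a0),0]))
RB=np.array([[np.cos(BY),-np.sin(BY),0],[np.sin(BY),np.cos(BY),0],[0,0,1]]); H=.0387
def pose(x,z,th,y=0.):  # plate origin (mm, bed frame), tilt deg (heel side down) -> TCP pose
    t=np.deg2rad(th);c,s=np.cos(t),np.sin(t); Ry=np.array([[c,0,s],[0,1,0],[-s,0,c]])
    return BO+RB@(np.array([x,y,z])/1000+Ry@[0,0,H]), RB@Ry@down(0)
def heel(ux,lz,th): # far upper corner x, far lower corner z (mm)
    t=np.deg2rad(th);c,s=np.cos(t),np.sin(t); return pose(ux-55*c-12*s,lz+55*s,th)
def where(): # plate origin in bed frame mm, tilt, yaw err
    R=RB.T@np.array(manip.current_tool_rot()); z=-R[:,2]
    p=RB.T@(np.array(manip.current_ee_pos())-BO)-H*z
    return (p*1000).round(1), np.rad2deg(np.arctan2(z[0],z[2])).round(2)
E
python3 - <<'E'
from h import *
p=np.array(manip.current_ee_pos()); manip.move_straight(p+[0,0,.08],v=.15)
manip.reach(*heel(50,100,12)); print(where(),np.round(manip.current_joints(),2))
manip.move_straight(heel(50,16,12)[0],v=.12); manip.pause(.2); print(where(),np.round(manip.current_force(),1))
print("touch",manip.move_straight(heel(50,8,12)[0],v=.02,until_force=4)); print(where(),np.round(manip.current_force(),1),np.round(manip.current_torque(),2))
print(manip.current_t())
for c in("side",):
    q,d=manip.camera(c); cv2.imwrite("pics/s3.png",cv2.resize(q[220:400,180:420],None,fx=3,fy=3))
E
```

```text
(array([ -6.7,  -1. , 109.4]), np.float64(12.07)) [0.5  0.5  1.21 0.15 1.58 0.78]
(array([-5.6,  0.8, 28.8]), np.float64(11.91)) [-0.2 -0.1 -6.8]
touch True
(array([-7.1,  0.2, 20.2]), np.float64(12.07)) [-2.1  1.6  6. ] [ 0.13  0.05 -0.01]
14.35
```

View pics/s3.png

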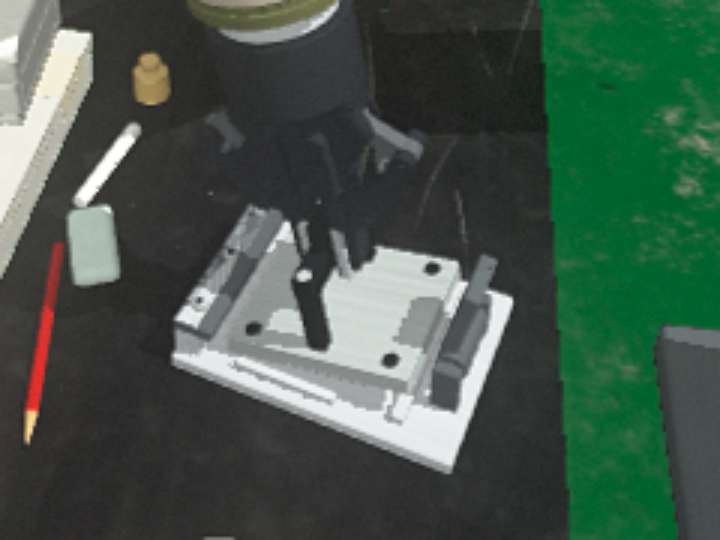

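The side view shows the plate tilted with its far edge just short of the lip (240,300) and its near edge raised clear of the keeper (470,340). Now sliding it in to the heel.

```bash
python3 - <<'E'
from h import *
p=np.array(manip.current_ee_pos()); manip.move_straight(p+[0,0,.0015],v=.02); manip.pause(.1)
print(where(),np.round(manip.current_force(),1))
o,_=where(); t=pose(o[0]+17,o[2],12,0.)[0]
print("heel",manip.move_straight(t,v=.025,until_force=6)); print(where(),np.round(RB.T@manip.current_force(),1))
p=np.array(manip.current_ee_pos())
print("floor",manip.move_straight(p+[0,0,-.005],v=.015,until_force=4)); manip.pause(.3)
print(where(),np.round(RB.T@manip.current_force(),1),np.round(RB.T@manip.current_torque(),2),manip.current_t())
q,d=manip.camera("side"); cv2.imwrite("pics/s4.png",cv2.resize(q[220:400,180:420],None,fx=3,fy=3))
E
```

```text
(array([-7.4, -0.4, 21.1]), np.float64(12.18)) [-0.5 -0.2 -6.1]
heel True
(array([ 5.1, -0.3, 20.8]), np.float64(12.31)) [-3.5 -0.3  4.9]
floor True
(array([ 4.5, -0.2, 20.5]), np.float64(12.4)) [-2.3 -1.6  6.1] [-0.24 -0.11 -0.03] 15.8917
```

View pics/s4.png

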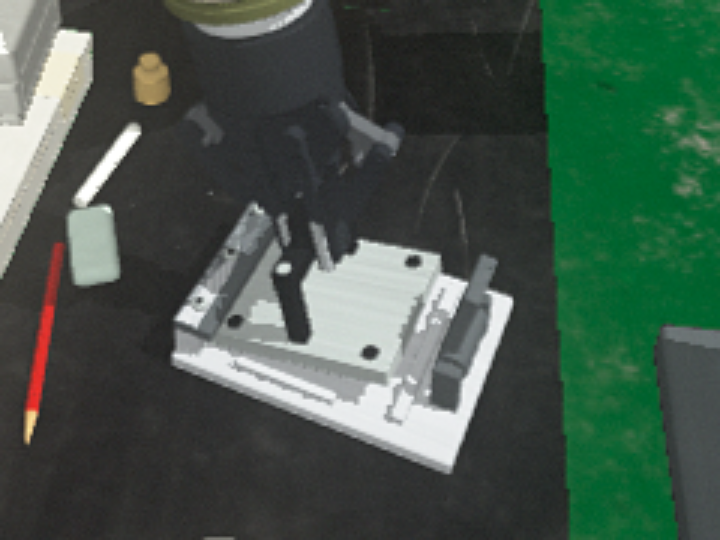

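The far edge is now under the lip and against the heel (240,310), with the near edge still raised. Pivoting it down.

```bash
python3 - <<'E'
from h import *
for th in (9,6,3,1,0):
    r=manip.move_straight(*heel(61.0,9.3,th),v=.03,until_force=15)
    print(th,r,where(),np.round(RB.T@manip.current_force(),1),np.round(RB.T@manip.current_torque(),2))
    if r: break
manip.pause(.3); print(where(),np.round(RB.T@manip.current_force(),1),manip.current_t())
q,d=manip.camera("side"); cv2.imwrite("pics/s5.png",cv2.resize(q[220:400,180:420],None,fx=3,fy=3))
C=cloud(d,d>0,cm("side")); L=(C-BO)@RB*1000
for nm,x,y in(("heel-L",40,30),("near-L",-35,30),("near-R",-35,-30)):
    s=L[(abs(L[:,0]-x)<8)&(abs(L[:,1]-y)<8)]; print(nm,np.median(s[:,2]).round(1),len(s))
E
```

```text
9 False (array([ 4.2,  0.2, 18. ]), np.float64(9.01)) [-1.3  1.7 -4.1] [ 0.2  -0.09 -0.03]
6 False (array([ 5.2,  0. , 15.1]), np.float64(6.03)) [-0.5  1.2 -4.4] [ 0.24 -0.11  0.02]
3 False (array([ 5.6, -0. , 12.3]), np.float64(3.06)) [-0.5  1.5 -5. ] [ 0.14 -0.07  0.09]
1 False (array([ 6.2, -0.2, 10.3]), np.float64(1.04)) [-0.1  0.4 -4.6] [ 0.1 -0.2 -0. ]
0 False (array([ 6.8, -0.1,  9.7]), np.float64(-0.04)) [ 2.2 -0.5 -2.9] [-0.08 -0.4  -0.01]
(array([ 6.7, -0. ,  9.7]), np.float64(-0.04)) [ 4.4 -1.2 -0.4] 17.5083
heel-L 366.8 531
near-L 289.0 328
near-R 21.8 63
```

View pics/s5.png

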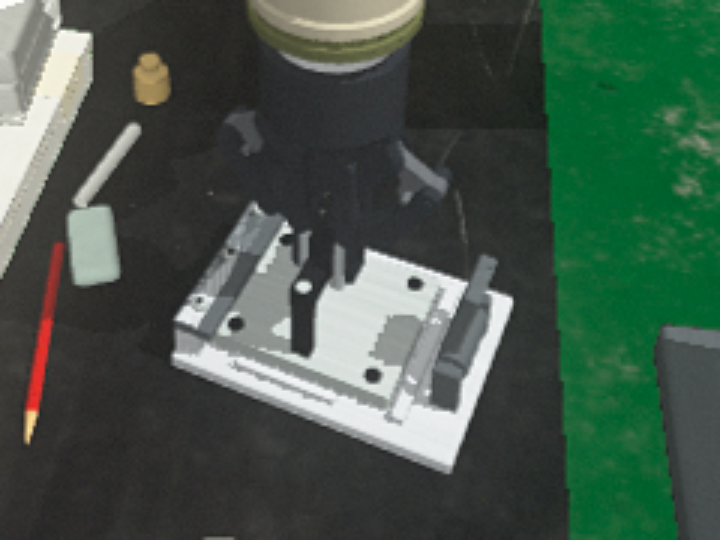

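The plate looks flat in the pocket, with the near edge inside the sill. I'll press lightly, release and check.

```bash
python3 - <<'E'
from h import *
p=np.array(manip.current_ee_pos())
print(manip.move_straight(p+RB@[-.0005,0,-.002],v=.01,until_force=8),where(),np.round(RB.T@manip.current_force(),1))
manip.set_gripper(.3); manip.pause(.2); print(manip.current_finger_force())
manip.set_gripper(1.0)
p=np.array(manip.current_ee_pos()); manip.move_straight(p+[0,0,.06],v=.1)
q0=BO+RB@[.0,.10,.27]; manip.reach(q0,RB@down(0)); manip.pause(.1)
m=cm("wrist"); q,d=manip.camera("wrist"); cv2.imwrite("pics/w6.png",q)
L=(cloud(d,d>0,m)-BO)@RB*1000
S=L[(L[:,0]>-49.5)&(L[:,0]<53)&(abs(L[:,1])<47)&(L[:,2]>17)&(L[:,2]<28)]
A=np.c_[S[:,:2],np.ones(len(S))]; k=np.linalg.lstsq(A,S[:,2],rcond=None)[0]
print("plane",np.rad2deg(k[:2]).round(2),k[2].round(2),cv2.minAreaRect(S[:,:2].astype(np.float32)),manip.current_t())
for n,zlo,zhi in(("bar",60,72),):
    T=L[(abs(L[:,0])<30)&(abs(L[:,1])<60)&(L[:,2]>zlo)&(L[:,2]<zhi)]; print(n,cv2.minAreaRect(T[:,:2].astype(np.float32)),T[:,2].mean())
E
```

```text
True (array([ 6.6, -0. ,  9.7]), np.float64(-0.04)) [-0.4 -0.7  5.1]
0.0
plane [-0.03 -0.23] 22.03 ((2.2456932067871094, -0.2674751281738281), (101.43144226074219, 90.34164428710938), 0.0015358468517661095) 20.55
bar ((6.6684417724609375, 1.1216926574707031), (77.71885681152344, 13.77464485168457), 89.95809936523438) 67.73932403435616
```

View pics/w6.png

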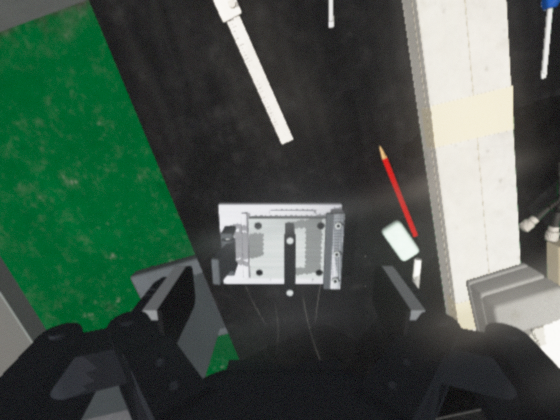

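The plate lies flat (top at 22.0 mm, tilt about 0.2°), bar at (290,260) and keeper still up at (228,240). Now the keeper.

```bash
python3 - <<'E'
from h import *
R=RB@down(0); B=lambda x,y,z: BO+RB@(np.array([x,y,z])/1000)
manip.set_gripper(0.0)
manip.reach(B(-135,0,160),R); manip.move_straight(B(-135,0,70),v=.15)
r=manip.move_straight(B(-66,0,70),v=.06,until_force=12); print(r,(RB.T@(manip.current_ee_pos()-BO)*1000).round(1),np.round(RB.T@manip.current_force(),1))
manip.pause(1.0)
p=np.array(manip.current_ee_pos()); manip.move_straight(p+RB@[-.04,0,.0],v=.1); manip.move_straight(B(-110,0,200),v=.2)
manip.reach(B(0,100,270),R); manip.pause(.1)
m=cm("wrist"); q,d=manip.camera("wrist"); cv2.imwrite("pics/w7.png",q)
L=(cloud(d,d>0,m)-BO)@RB*1000
S=L[(L[:,0]>-15)&(L[:,0]<53)&(abs(L[:,1])<47)&(L[:,2]>17)&(L[:,2]<28)]
A=np.c_[S[:,:2],np.ones(len(S))]; k=np.linalg.lstsq(A,S[:,2],rcond=None)[0]; print("plane",np.rad2deg(k[:2]).round(2),k[2].round(2))
T=L[(L[:,0]>-72)&(L[:,0]<-10)&(abs(L[:,1])<14)&(L[:,2]>25)]
for x in(-65,-50,-40,-30,-24): print(x,np.median(T[abs(T[:,0]-x)<3][:,2]).round(1))
print(T[:,2].max(),manip.current_t())
E
```

```text
False [-66.4   0.   70. ] [-0.4 -0.2  0. ]
plane [-0.16 -0.33] 22.09
-65 42.3
-50 58.0
-40 68.4
-30 66.2
-24 nan
71.49697165694297 27.3833
  return _methods._mean(a, axis=axis, dtype=dtype,
  ret = ret.dtype.type(ret / rcount)
```

View pics/w7.png

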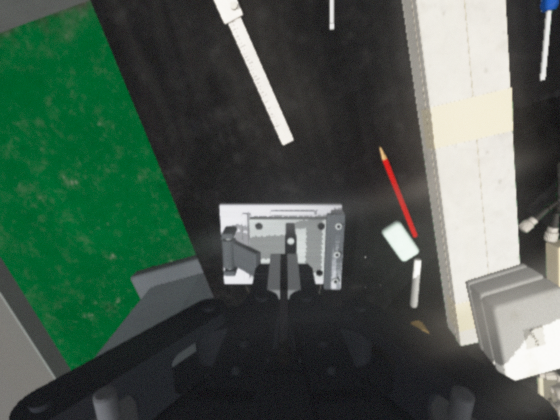

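The keeper at (240,250) has stopped halfway at about 45°. I'll press it down gently from above with the closed fingers.

```bash
python3 - <<'E'
from h import *
R=RB@down(0); B=lambda x,y,z: BO+RB@(np.array([x,y,z])/1000)
def look(f):
    m=cm("wrist"); q,d=manip.camera("wrist"); cv2.imwrite(f,q); L=(cloud(d,d>0,m)-BO)@RB*1000
    T=L[(L[:,0]>-72)&(L[:,0]<-8)&(abs(L[:,1])<14)&(L[:,2]>25)]
    print([(x,np.median(T[abs(T[:,0]-x)<3][:,2]).round(1)) for x in(-65,-50,-40,-30,-24) if (abs(T[:,0]-x)<3).any()])
look("pics/w8a.png")
manip.reach(B(-42,0,130),R)
r=manip.move_straight(B(-42,0,41),v=.06,until_force=10); print(r,(RB.T@(manip.current_ee_pos()-BO)*1000).round(1),np.round(RB.T@manip.current_force(),1))
manip.move_straight(B(-42,0,150),v=.2)
manip.reach(B(0,100,270),R); manip.pause(.1); look("pics/w8.png"); print(manip.current_t())
E
```

```text
[(-65, np.float64(41.7)), (-50, np.float64(56.3)), (-40, np.float64(65.5)), (-30, np.float64(65.6))]
False [-41.7   0.3  41.6] [ 0.2  0.4 -0.8]
[(-65, np.float64(33.1)), (-50, np.float64(32.0)), (-40, np.float64(32.1)), (-30, np.float64(32.2)), (-24, np.float64(32.0))]
31.3417
```

View pics/w8.png

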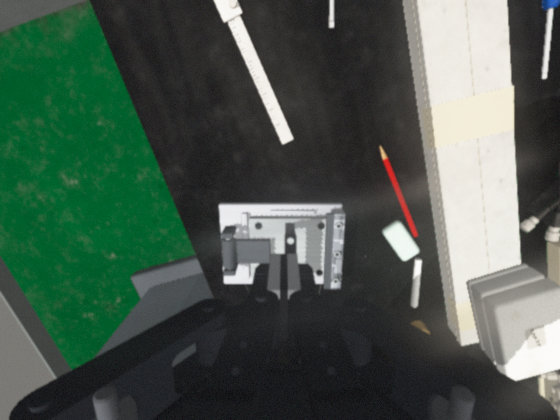

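The keeper now lies flat on the plate at (255,250): its top is level at 32 mm, 10 mm above the plate. The arm is clear of everything.

```bash
python3 -c "
from h import *
print(manip.sign_off())"
```

```text
the job is handed in; nothing more can be done
None
```

The plate is seated flat in the bed between heel and sill, the keeper lies on it, I saw no bystander move (not measured at the end), and the job was handed in at about 31 s; the keeper stopped halfway, so I pressed it down with the closed fingers.

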